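Kit the torque wrench parts into their nests

TASK

Lay out the kit for the next torque wrench: put each of the four loose parts into the blue nest whose pocket matches its outline - the large black ring in the large round nest, the small brass ring in the small round one, the hexagonal insert in the six-sided one and the aluminium valve block in the rectangular one. Each must end up lying flat on its nest's floor inside the rim, the same way up as it stands now; set the parts down, do not drop them.

Things in the scene. Friction and masses are not known exactly. Their poses are not given: they have to be found in the camera images.
- sleeve: Large black steel ring standing on its flat face: outer diameter 62, bore 44, height 36 mm, about 0.42 kg. Origin: centre of the underside, z up along the ring's axis.
- bush: Small yellow brass ring standing on its flat face: outer diameter 42, bore 28, height 36 mm, about 0.22 kg. Origin: centre of the underside, z up along the ring's axis.
- hexinsert: Bright steel hexagonal insert (six-sided outside, six-sided bore) standing on its flat face: 46 mm across flats, 53 mm across corners, bore 28 mm across flats, height 36 mm, about 0.32 kg. Origin: centre of the underside, z up; its x axis is square to one pair of outer flats (other pairs at 60 degree steps).
- block: Rectangular aluminium valve block with dark round ports: 66 (x) by 44 (y) by 38 mm high, about 0.30 kg. Origin: centre of the underside, z up, x along the long side.
- nest_large: Large round blue nest with a pale floor, for the large black ring: outer diameter 90, pocket diameter 80 mm. Its origin is the centre of the underside, on the bench. Floor 4 mm thick, rim 5 mm thick, rim top 10 mm above the bench; it is fixed to the bench and has z up. 
- nest_small: Small round blue nest with a pale floor, for the small brass ring: outer diameter 70, pocket diameter 60 mm. Its origin is the centre of the underside, on the bench. Floor 4 mm thick, rim 5 mm thick, rim top 10 mm above the bench; it is fixed to the bench and has z up. 
- nest_hex: Six-sided blue nest with a pale floor, for the hexagonal insert: pocket 64 mm, outside 74 mm across flats. Its origin is the centre of the underside, on the bench. Floor 4 mm thick, rim 5 mm thick, rim top 10 mm above the bench; it is fixed to the bench and has z up. Its x axis is square to one pair of flats; the insert fits at any yaw.
- nest_block: Rectangular blue nest with a pale floor, for the valve block: outside 94 (x) by 72 (y), pocket 84 by 62 mm. Its origin is the centre of the underside, on the bench. Floor 4 mm thick, rim 5 mm thick, rim top 10 mm above the bench; it is fixed to the bench and has z up. x along the long side; the block fits either way round, long side along long side.
Not all that is in view belongs to the job. What is shaped like the sleeve but pink or turquoise is not meant. What is shaped like the block but red is not meant.

How it is judged:
By the outcome, as a careful person would: the job done as asked, in the order asked, and still so for the second after the job is handed in, with the robot touching nothing.
It also fails if it takes over 106 s, if anything falls off the work surface, if the arm or the gripper's body presses on something with over 40 N, if the wrist force passes 120 N, or if a joint passes its speed limit or range.

ROBOT

A 6-joint arm with a two-finger parallel gripper is mounted at the origin on the work surface. World frame = base frame: x ahead of the robot, y to its left, z up, the work surface at z = 0. Lengths are in mm, angles in degrees, forces in N, time in s.
With the tool pointing down it reaches from about 300 to 850 mm from the base axis. Payload 4.2 kg.
Tool frame: the origin (TCP) lies at the very end of the fingers, on their centre line; the grasp point (between the pads) lies 19 mm behind it (hold_point_z is the z of the grasp point in the tool frame, in mm); z points along the fingers, y is the direction in which the jaws open and shut (so a half turn about z gives the same grasp; the last joint's range is limited). The gripper opens to 91 mm and grips with 3 to 60 N. Pads are 32 mm wide; open, the fingers measure 118 mm over their backs; the gripper's body (76 mm by 178 mm) begins 60 mm behind the grasp point.
Start: joints at [-75.401, 18.312, 89.639, -0, 72.044, -1.146], TCP at [156.032, -553.441, 213.976] pointing down, gripper open.
Joint ranges: [-177.97, 177.97], [-48.28, 115.42], [12.27, 149.76], [-77.06, 257.06], [2.81, 150.46], [-146.56, 146.56]. Speed limits (degrees/s): [147.25, 147.25, 180, 180, 180, 180].

INTERFACE

Orientations are given as [roll, pitch, yaw] about the fixed x, y, z axes, in that order (R = Rz(yaw) Ry(pitch) Rx(roll)).
In Python, from workcell import state, grab_frame, job_done, hold_point_z gives the robot as it stands. The module is installed in compiled form; this text tells all that it offers.
- The arm moves only by the shell command python3 -m creep 'ROWS' [FORCE]. ROWS is JSON, a list of rows, each a list of 7 numbers: the closure, from 0 (fully open) to 1 (shut), then the shift along the tool's x, y, z in mm, then the turn, a rotation vector about the tool's x, y, z in degrees. A call has 1 to 5 rows; each row shifts and turns the commanded pose from where the row before left it, along the tool's axes as they then stand; what a row does not reach is not made up. A row lasts 1/8 s, in which the tool goes at most 62.5 mm and 10.7 degrees, less where a joint would pass 70% of its speed; a pose out of reach is approached as far as the arm can. A call is refused whole if a number of a shift passes 62.5 or a number of a turn 10.7, either way. A call with a gripper value outside its range is refused whole. The fingers move at their own pace and stop on an object; FORCE is the grip in N (left out, the last holds). Time passes only in rows, so rows that do not move let the fingers close. It gives the time, the measured TCP pose, the force and the opening at its end, in the units of the state.
- state(): the state, without advancing time (a new reading comes with each control period).
- grab_frame(name): name is "scene" or "top" or "wrist"; returns a dict with "frame" (420x560x3 uint8, red, green, blue), "fx", "fy", "cx", "cy" (pixels), "view" (4x4, takes a point from world to camera coordinates). Camera axes: x right, y down, z forward; pixel columns grow to the right and rows downward; lengths in mm; the calibration is good to about 2 mm. A picture is of the moment at which its call begins. There is no depth.
- job_done(): hands the job in, once; it reports no verdict.
The state is a dict: "time_s": time; "qpos": joint angles; "qvel": joint speeds; "effort": joint torques, N m; "ee_pos": TCP position; "ee_rot": TCP orientation; "force": force on the tool from outside, world axes, zero at the start; "torque": the same for the moment, N m; "gripper_width": finger opening in mm.
Only numpy, scipy, OpenCV 4.12 (cv2) and the standard library are available. Lean on these libraries where they do the work, as an engineer would, in place of code of your own. Each camera call takes 0.05 s, during which the arm holds its last target.

## Working session

There is one attempt and no reset: what is moved stays moved. The work goes in short steps, Python scripts to look and compute and a shell command to move; the robot and the scene stay as the last step left them, time stands still between calls to the robot, and variables do not carry over. Pictures are saved under pics/ and viewed, and the job is handed in when it is done.

```bash
mkdir -p pics; ls
python3 - <<'E'
from workcell import *
import cv2
print(state(),hold_point_z if not callable(hold_point_z) else hold_point_z())
for n in ["scene","top","wrist"]:
    f=grab_frame(n); cv2.imwrite(f"pics/{n}0.png",f["frame"][:,:,::-1]); print(n,f["fx"],f["fy"],f["cx"],f["cy"],f["view"])
E
```

```text
pics
{'time_s': 0.0, 'qpos': array([-7.54014016e+01,  1.83510940e+01,  8.97063903e+01, -2.63333652e-03,
        7.20434949e+01, -1.14710266e+00]), 'qvel': array([-0.04705277, -0.02915839,  0.15319529,  0.08016845, -0.00292453,
        0.0399987 ]), 'effort': array([-1.88411213e-03, -4.12468386e+01, -2.31975675e+01,  7.25331274e-02,
        4.55052929e-02, -1.22748579e-04]), 'ee_pos': array([ 155.88451313, -552.94146145,  213.1258728 ]), 'ee_rot': array([-1.79898991e+02,  4.81594255e-04,  1.57465155e+01]), 'force': array([ 0.66890338, -0.27935785,  0.56161789]), 'torque': array([0.01464879, 0.00578624, 0.04649448]), 'gripper_width': 90.87158273859039} -18.8
scene 488.41470395055745 488.41470395055745 270.1412677126476 209.9202028897024 [[ 5.04070074e-01  8.63513863e-01  1.60365081e-02 -2.63324731e+02]
 [ 7.45940516e-01 -4.25928760e-01 -5.12013123e-01 -3.07465614e+02]
 [-4.35300019e-01  2.70052774e-01 -8.58827918e-01  1.42540456e+03]
 [ 0.00000000e+00  0.00000000e+00  0.00000000e+00  1.00000000e+00]]
top 516.9507379857464 516.9507379857464 274.7635613075716 208.30351620402126 [[ 4.77302067e-04 -9.99999884e-01  6.37290597e-05  3.33084633e+01]
 [-9.94034848e-01 -4.81405353e-04 -1.09061864e-01  4.47032268e+02]
 [ 1.09061882e-01 -1.12934531e-05 -9.94034962e-01  1.35404928e+03]
 [ 0.00000000e+00  0.00000000e+00  0.00000000e+00  1.00000000e+00]]
wrist 325.12568703858324 325.12568703858324 277.907069450407 212.23766393017536 [[ 2.70054102e-01 -9.62845037e-01 -4.65446122e-04 -5.74127916e+02]
 [-9.23314386e-01 -2.59103769e-01  2.83470953e-01 -3.16316333e+01]
 [-2.73059199e-01 -7.61227406e-02 -9.58980710e-01  3.91336441e+02]
 [ 0.00000000e+00  0.00000000e+00  0.00000000e+00  1.00000000e+00]]
```

View pics/top0.png

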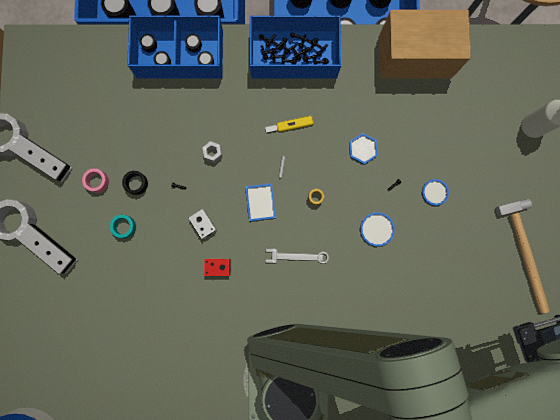

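View pics/scene0.png

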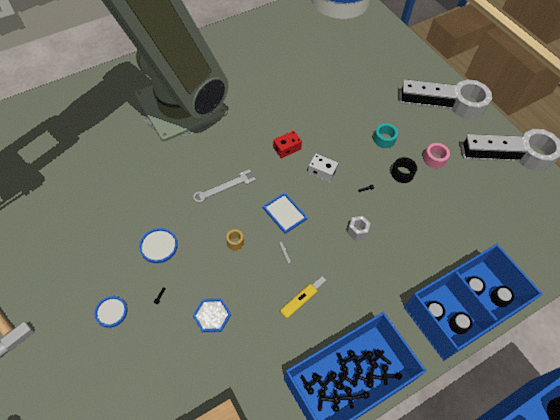

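View pics/wrist0.png

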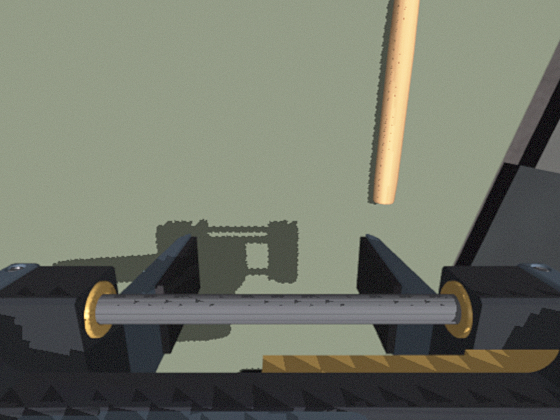

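The top view shows the sleeve near px (134,183), bush (316,197), hex insert (211,152) and block (202,224). The nests are large (377,230), small (435,193), hex (363,149) and rectangular (260,202). The pink and turquoise rings and the red block are decoys. Next I measure positions in both views.

```bash
cat > h.py <<'E'
import numpy as np, cv2
from workcell import state, grab_frame
def ray(f,u,v,z):
    V=np.array(f["view"]);R=V[:3,:3];t=V[:3,3];c=-R.T@t
    d=R.T@np.array([(u-f["cx"])/f["fx"],(v-f["cy"])/f["fy"],1.0])
    return c+d*(z-c[2])/d[2]
def proj(f,p):
    V=np.array(f["view"]);q=V[:3,:3]@np.array(p,float)+V[:3,3]
    return np.array([f["fx"]*q[0]/q[2]+f["cx"],f["fy"]*q[1]/q[2]+f["cy"]])
def masks(f):
    hsv=cv2.cvtColor(np.ascontiguousarray(f["frame"]),cv2.COLOR_RGB2HSV).astype(int);h,s,v=hsv[...,0],hsv[...,1],hsv[...,2]
    return dict(blue=(abs(h-108)<14)&(s>120)&(v>60), brass=(abs(h-20)<8)&(s>100)&(v>70),
      black=(v<48), white=(s<38)&(v>85))
def blob(m,near,rad=28):
    m=m.astype(np.uint8)
    cs,_=cv2.findContours(m,cv2.RETR_EXTERNAL,cv2.CHAIN_APPROX_NONE)
    best=None
    pts=[]
    for c in cs:
        if len(c)<8: continue
        ce=c[:,0].mean(0)
        if np.hypot(*(ce-near))<rad: pts.append(c)
    if not pts: return None
    c=max(pts,key=cv2.contourArea); return cv2.convexHull(c)
def cen(hull):
    M=cv2.moments(hull);return M["m10"]/M["m00"],M["m01"]/M["m00"]
E
python3 - <<'E'
from h import *
T=dict(sleeve=("black",18,(134,183),(403,170)),bush=("brass",18,(316,197),(235,239)),hexinsert=("white",18,(211,152),(359,228)),block=("white",19,(202,224),(322,166)),
 nest_large=("blue",5,(377,230),(158,245)),nest_small=("blue",5,(435,193),(111,312)),nest_hex=("blue",5,(363,149),(212,315)),nest_block=("blue",5,(260,202),(285,213)))
for vi,n in enumerate(["top","scene"]):
    f=grab_frame(n);M=masks(f);im=np.ascontiguousarray(f["frame"][:,:,::-1])
    for k,(c,z,*px) in T.items():
        b=blob(M[c],np.array(px[vi]),20)
        if b is None: print(n,k,None);continue
        u,v=cen(b);P=ray(f,u,v,z)
        w=np.array([ray(f,*p[0],z) for p in b])[:,:2].astype(np.float32)
        r=cv2.minAreaRect(w)
        print(n,k,np.round((u,v),1),P.round(1)[:2],"r",round(np.hypot(*P[:2])),"rect",np.round(r[1],1),round(r[2],1))
        cv2.polylines(im,[b],True,(0,0,255),1)
    cv2.imwrite(f"pics/{n}1.png",cv2.resize(im[80:340] if n=='top' else im,None,fx=1.42,fy=1.42))
E
```

```text
top sleeve [134.7 182.7] [517.  410.8] r 660 rect [62.7 67.6] 0.0
top bush [315.7 196.3] [480.3 -76.5] r 486 rect [40.3 40.7] 89.6
top hexinsert [211.6 150.3] [605.9 205. ] r 640 rect [55.3 48.6] 71.4
top block [202.  223.1] [407.7 227.8] r 467 rect [70.9 47.7] 33.0
top nest_large [377.1 229.1] [ 392.8 -242. ] r 461 rect [89.9 90.1] 71.4
top nest_small [435.1 192. ] [ 493.9 -401.5] r 636 rect [68.3 70.7] 44.2
top nest_hex [363.1 148.4] [ 614.4 -208.3] r 649 rect [81.3 74.6] 3.1
top nest_block [260.1 202. ] [466.4  73.2] r 472 rect [95.5 72.2] 6.9
scene sleeve [403.4 169.7] [517.  412.3] r 661 rect [61.6 82.7] 36.7
scene bush [234.6 239.1] [477.1 -73.5] r 483 rect [41.3 54.8] 61.4
scene hexinsert None
scene block None
scene nest_large [157.8 245.1] [ 393.  -240.2] r 461 rect [93.1 89. ] 0.2
scene nest_small [110.2 311.3] [ 493.2 -399.5] r 635 rect [71.8 70.4] 20.7
scene nest_hex [211.4 314.9] [ 614.2 -206.5] r 648 rect [83.2 74.3] 60.1
scene nest_block [284.7 212.4] [466.7  75. ] r 473 rect [97.1 75.2] 6.8
```

```bash
python3 -m creep '[[0,25,0,0,0,0,-2.5],[0,56,1.5,0,0,0,-5.4],[0,56,1.5,0,0,0,-5.4],[0,56,1.5,0,0,0,-5.4],[0,56,1.5,0,0,0,-5.4]]'; python3 -m creep '[[0,57,1.5,0,0,0,-5.4],[0,57,1.5,0,0,0,-5.4],[0,57,1.5,0,0,0,-5.4],[0,57,1.5,0,0,0,-5.4],[0,57,1.5,0,0,0,-5.4]]'
```

```text
time_s: 0.88
ee_pos: [383.9, -452.3, 213.7]
ee_rot: [180.0, 0.0, 40.0]
force: [-0.3, -0.6, 0.0]
gripper_width: 91.4
time_s: 1.5
ee_pos: [568.3, -237.9, 213.7]
ee_rot: [180.0, 0.0, 67.0]
force: [0.6, -0.1, -0.5]
gripper_width: 91.2
```

```bash
python3 -m creep '[[0,59,1.3,0,0,0,-5.4],[0,59,1.3,0,0,0,-5.4],[0,59,1.3,0,0,0,-5.4],[0,59,1.3,0,0,0,-5.4],[0,59,1.3,0,0,0,-5.4]]'; python3 -m creep '[[0,60,1.3,10,0,0,-5.4],[0,60,1.3,10,0,0,-5.4],[0,60,1.3,10,0,0,-5.4],[0,60,1.3,10,0,0,-5.4],[0,60,1.3,0,0,0,-5.4]]'
cat >> h.py <<'E'
def go(x,y,z,yaw=None):
    s=state();p=s["ee_pos"];ps=np.radians(s["ee_rot"][2]);d=np.array([x,y,z])-p
    ax=np.array([np.cos(ps),np.sin(ps)]);ay=np.array([np.sin(ps),-np.cos(ps)])
    dy=None if yaw is None else round((-(yaw-s["ee_rot"][2])+90)%180-90,1)
    print("t",round(s["time_s"],2),"pos",p.round(1),"yaw",round(s["ee_rot"][2],1),"q6",round(s["qpos"][5],1),"tool shift",round(d[:2]@ax,1),round(d[:2]@ay,1),round(-d[2],1),"rz",dy)
E
python3 -c "
from h import *
go(517,411,100)"
```

```text
time_s: 2.12
ee_pos: [636.4, 46.7, 213.6]
ee_rot: [-180.0, 0.0, 94.0]
force: [0.1, 0.3, -0.1]
gripper_width: 91.3
time_s: 2.75
ee_pos: [566.0, 335.7, 172.5]
ee_rot: [-179.9, 0.0, 121.0]
force: [-0.1, -0.3, 0.0]
gripper_width: 91.4
t 2.75 pos [566.  335.7 172.5] yaw 121.0 q6 -1.3 tool shift 89.8 -3.2 72.5 rz None
```

```bash
python3 -m creep '[[0,45,-1.5,10,0,0,-4],[0,40,0,10,0,0,-4],[0,4.5,2,20,0,0,0],[0,0,0,0,0,0,0]]'
python3 - <<'E'
from h import *
go(517,411,100)
f=grab_frame("wrist");cv2.imwrite("pics/w1.png",f["frame"][:,:,::-1]);print(proj(f,(517,411,36)),proj(f,(517,411,0)))
E
```

```text
time_s: 3.25
ee_pos: [517.3, 409.4, 132.1]
ee_rot: [-179.8, 0.0, 128.9]
force: [0.7, 0.7, 0.9]
gripper_width: 91.5
t 3.25 pos [517.3 409.4 132.1] yaw 128.9 q6 -1.5 tool shift 1.4 0.8 32.1 rz None
[279.95390465 212.68147825] [279.90440465 201.99710109]
```

View pics/w1.png

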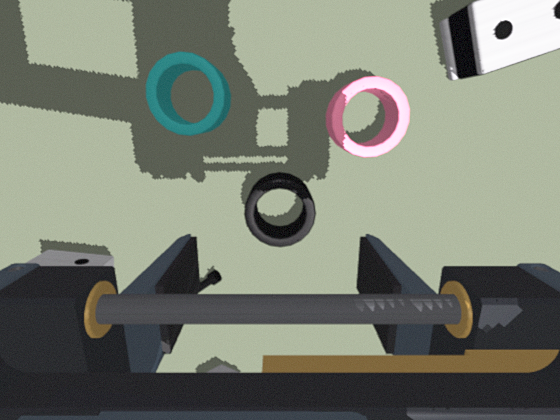

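The wrist view shows the black sleeve centred at about px (280,211), which matches the projection of the measured position. Both neighbouring rings are clear of the fingers, so I descend.

```bash
python3 -m creep '[[0,1,1,30,0,0,0],[0,0,0,40,0,0,0],[0,0,0,30,0,0,0],[0,0,0,18,0,0,0],[0,0,0,0,0,0,0]]'; python3 -m creep '[[0.35,0,0,0,0,0,0],[0.6,0,0,0,0,0,0],[0.8,0,0,0,0,0,0],[0.8,0,0,0,0,0,0]]' 25;python3 -m creep '[[1,0,0,0,0,0,0],[1,0,0,0,0,0,0],[1,0,0,0,0,0,0]]' 25
```

```text
time_s: 3.92
ee_pos: [518.9, 410.3, 15.4]
ee_rot: [-179.9, 0.0, 128.8]
force: [0.1, -0.6, -0.4]
gripper_width: 90.9
time_s: 4.42
ee_pos: [518.0, 410.3, 16.8]
ee_rot: [-179.9, 0.0, 128.9]
force: [-2.3, -2.1, 5.6]
gripper_width: 62.1
time_s: 4.8
ee_pos: [518.0, 410.3, 16.8]
ee_rot: [-179.9, 0.0, 128.9]
force: [-1.9, -1.4, 5.5]
gripper_width: 62.1
```

```bash
python3 -m creep '[[1,0,0,-10,0,0,0],[1,0,0,-30,0,0,0],[1,0,0,-30,0,0,0],[1,0,0,-10,0,0,0],[1,0,0,0,0,0,0]]'; python3 -m creep '[[1,-30,-7,0,0,0,2.5],[1,-57,-14,0,0,0,5],[1,-55,-16,0,0,0,5],[1,-54,-16,0,0,0,5],[1,-53,-16,0,0,0,5]]';python3 -m creep '[[1,-52,-16,0,0,0,5],[1,-50,-16,0,0,0,5],[1,-49,-16,0,0,0,5],[1,-48,-16,0,0,0,5],[1,-47,-16,0,0,0,5]]'; python3 -c "
from h import *
go(393,-241,90)"
```

```text
time_s: 5.42
ee_pos: [518.8, 411.0, 96.0]
ee_rot: [180.0, 0.0, 128.8]
force: [-0.4, 0.1, -4.1]
gripper_width: 62.2
time_s: 6.05
ee_pos: [583.1, 160.9, 94.1]
ee_rot: [-179.9, 0.0, 106.2]
force: [0.9, -0.3, -4.7]
gripper_width: 62.5
time_s: 6.68
ee_pos: [531.4, -89.8, 94.4]
ee_rot: [-179.9, 0.0, 81.2]
force: [1.3, -0.7, -4.6]
gripper_width: 62.1
t 6.67 pos [531.4 -89.8  94.4] yaw 81.2 q6 -2.0 tool shift -170.7 -113.6 4.4 rz None
```

```bash
python3 -m creep '[[1,-45,-30,0,0,0,0],[1,-45,-30,0,0,0,0],[1,-45,-30,0,0,0,0],[1,-36,-23.5,0,0,0,0],[1,0,0,0,0,0,0]]'
python3 - <<'E'
from h import *
go(393,-241,50)
f=grab_frame("wrist");cv2.imwrite("pics/w2.png",f["frame"][:,:,::-1])
m=masks(f)["blue"]; b=blob(m,np.array((280,200)),120)
print(b is not None and (cen(b),ray(f,*cen(b),5)), proj(f,(393,-241,5)))
E
```

```text
time_s: 7.3
ee_pos: [392.1, -241.2, 94.8]
ee_rot: [-179.8, -0.0, 81.1]
force: [0.3, 0.1, -5.2]
gripper_width: 62.0
t 7.3 pos [ 392.1 -241.2   94.8] yaw 81.1 q6 -24.1 tool shift 0.3 0.8 44.8 rz None
((280.5474354439335, 204.38738356325905), array([ 394.9041131 , -231.42380133,    5.        ])) [280.05934003 215.62495199]
```

View pics/w2.png

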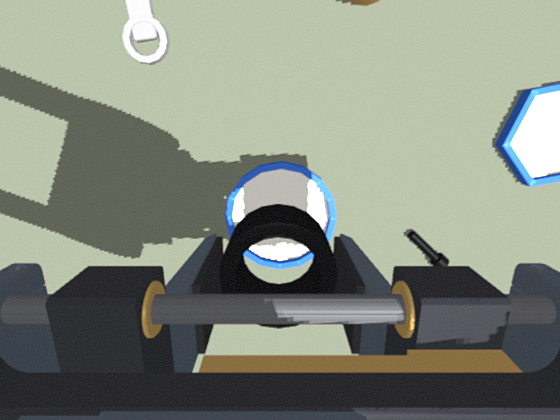

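The wrist view shows the ring over the nest. The nest outline runs u 226–336 and v 163–270, so its centre is at about (281,216), which matches the projected (280,216). I lower the sleeve.

```bash
python3 -m creep '[[1,0,0.5,25,0,0,0],[1,0,0,25,0,0,0],[1,0,0,15,0,0,0],[1,0,0,5,0,0,0],[1,0,0,0,0,0,0]]'; python3 -m creep '[[1,0,0,2,0,0,0],[1,0,0,1,0,0,0],[1,0,0,0,0,0,0]]'
```

```text
time_s: 7.98
ee_pos: [395.8, -239.8, 25.7]
ee_rot: [-180.0, -0.0, 81.4]
force: [-0.2, -0.0, -4.0]
gripper_width: 62.0
time_s: 8.35
ee_pos: [395.4, -240.4, 23.2]
ee_rot: [180.0, 0.0, 81.3]
force: [-0.2, -0.2, -4.4]
gripper_width: 62.4
```

```bash
python3 -m creep '[[1,0,0,1,0,0,0],[1,0,0,1,0,0,0],[1,0,0,0,0,0,0]]'; python3 -m creep '[[1,0,0,1,0,0,0],[1,0,0,0,0,0,0]]'
```

```text
time_s: 8.72
ee_pos: [395.3, -240.4, 21.0]
ee_rot: [180.0, 0.0, 81.3]
force: [-0.5, 1.1, -4.0]
gripper_width: 61.9
time_s: 8.98
ee_pos: [395.4, -240.4, 20.8]
ee_rot: [180.0, 0.0, 81.4]
force: [-1.8, 1.3, 5.8]
gripper_width: 62.1
```

```bash
python3 -m creep '[[0.25,0,0,0,0,0,0],[0.2,0,0,0,0,0,0],[0.1,0,0,0,0,0,0],[0,0,0,0,0,0,0],[0,0,0,-8,0,0,0]]'; python3 -m creep '[[0,0,0,-30,0,0,0],[0,0,0,-40,0,0,0],[0,0,0,-20,0,0,0],[0,0,0,0,0,0,0]]'
python3 - <<'E'
from h import *
go(478.7,-75,110)
f=grab_frame("wrist");cv2.imwrite("pics/w3.png",f["frame"][:,:,::-1])
E
```

```text
time_s: 9.6
ee_pos: [394.9, -240.1, 27.8]
ee_rot: [-179.9, -0.0, 81.3]
force: [0.1, 0.1, 0.2]
gripper_width: 91.4
time_s: 10.1
ee_pos: [396.4, -241.0, 119.7]
ee_rot: [179.8, 0.1, 81.3]
force: [0.2, -0.0, -0.2]
gripper_width: 91.5
t 10.1 pos [ 396.4 -241.   119.7] yaw 81.3 q6 -24.1 tool shift 176.5 56.4 9.7 rz None
```

View pics/w3.png

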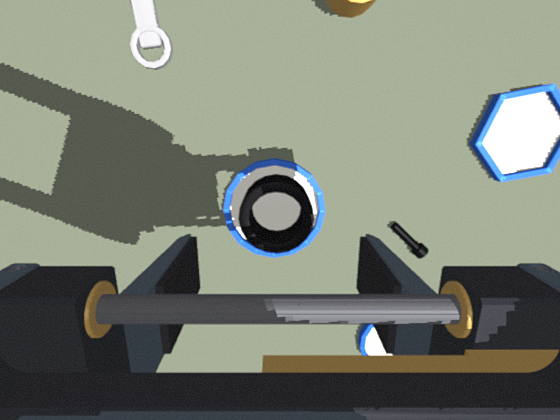

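The sleeve sits inside the large nest rim: ring at about px (277,213), nest centre at about (274,208). The bush is next.

```bash
python3 -m creep '[[0,30,10,0,0,0,0],[0,50,16,0,0,0,0],[0,50,16,0,0,0,0],[0,46,14,0,0,0,0],[0,0,0,0,0,0,0]]'
python3 - <<'E'
from h import *
go(478.7,-75,100)
f=grab_frame("wrist");cv2.imwrite("pics/w4.png",f["frame"][:,:,::-1])
b=blob(masks(f)["brass"],np.array((280,205)),40);print(cen(b),ray(f,*cen(b),18),proj(f,(478.7,-75,18)))
E
```

```text
time_s: 10.78
ee_pos: [477.4, -72.3, 116.5]
ee_rot: [-179.9, -0.0, 81.6]
force: [-0.2, -0.8, -1.1]
gripper_width: 91.1
t 10.78 pos [477.4 -72.3 116.5] yaw 81.6 q6 -1.6 tool shift -2.5 1.7 16.5 rz None
(279.7961217138039, 218.7765769908791) [477.34048383 -77.58049774  18.        ] [280.91421222 215.75053611]
```

View pics/w4.png

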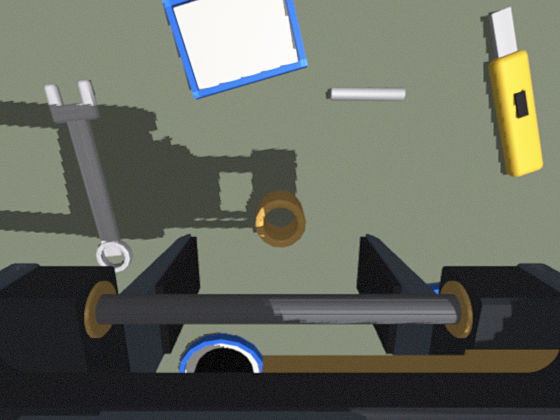

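The bush is at px (280,219) in the wrist view, giving about (478,−76.5), with the area clear. I correct by a few mm and descend.

```bash
python3 -m creep '[[0,-4,1,20,0,0,0],[0,0,0,40,0,0,0],[0,0,0,30,0,0,0],[0,0,0,12,0,0,0],[0,0,0,0,0,0,0]]'; python3 -m creep '[[0.35,0,0,0,0,0,0],[0.6,0,0,0,0,0,0],[0.8,0,0,0,0,0,0],[0.9,0,0,0,0,0,0],[1,0,0,0,0,0,0]]' 22;python3 -m creep '[[1,0,0,0,0,0,0],[1,0,0,0,0,0,0]]'
```

```text
time_s: 11.45
ee_pos: [476.8, -79.5, 15.4]
ee_rot: [-179.9, 0.0, 81.3]
force: [0.5, 0.0, 0.4]
gripper_width: 91.6
time_s: 12.08
ee_pos: [477.6, -78.8, 16.1]
ee_rot: [180.0, 0.0, 81.4]
force: [-0.8, 0.5, 0.1]
gripper_width: 43.7
time_s: 12.32
ee_pos: [477.8, -78.9, 16.0]
ee_rot: [180.0, 0.0, 81.3]
force: [0.4, 0.5, 1.5]
gripper_width: 41.1
```

```bash
python3 -m creep '[[1,0,0,-10,0,0,0],[1,0,0,-30,0,0,0],[1,0,0,-30,0,0,0],[1,0,0,-10,0,0,0]]'; python3 -c "
from h import *
go(493.6,-400.5,95)"
```

```text
time_s: 12.82
ee_pos: [478.4, -79.0, 97.7]
ee_rot: [179.8, 0.0, 81.3]
force: [-0.1, 0.1, -2.5]
gripper_width: 41.0
t 12.82 pos [478.4 -79.   97.7] yaw 81.3 q6 -2.1 tool shift -315.5 63.4 2.7 rz None
```

```bash
python3 -m creep '[[1,-35,7,0,0,0,0],[1,-55,11,0,0,0,0],[1,-55,11,0,0,0,0],[1,-55,11,0,0,0,0],[1,-55,11,0,0,0,0]]';  python3 -m creep '[[1,-45,9,0,0,0,0],[1,-15.5,3.4,0,0,0,0],[1,0,0,0,0,0,0]]'
python3 - <<'E'
from h import *
go(493.6,-400.5,50)
f=grab_frame("wrist");cv2.imwrite("pics/w5.png",f["frame"][:,:,::-1])
m=masks(f)["blue"]; b=blob(m,np.array((280,200)),60)
print(b is not None and (cen(b),ray(f,*cen(b),5)), proj(f,(493.6,-400.5,5)))
E
```

```text
time_s: 13.45
ee_pos: [488.9, -340.0, 95.0]
ee_rot: [-179.9, -0.1, 81.3]
force: [0.7, 0.6, -1.5]
gripper_width: 40.8
time_s: 13.82
ee_pos: [492.1, -400.3, 94.9]
ee_rot: [-179.9, -0.1, 81.3]
force: [-0.5, 0.3, -2.0]
gripper_width: 40.7
t 13.82 pos [ 492.1 -400.3   94.9] yaw 81.3 q6 -31.4 tool shift 0.0 1.5 44.9 rz None
((280.3237453025673, 210.51420644118988), array([ 494.00167844, -395.66069225,    5.        ])) [280.72196247 216.06029517]
```

View pics/w5.png

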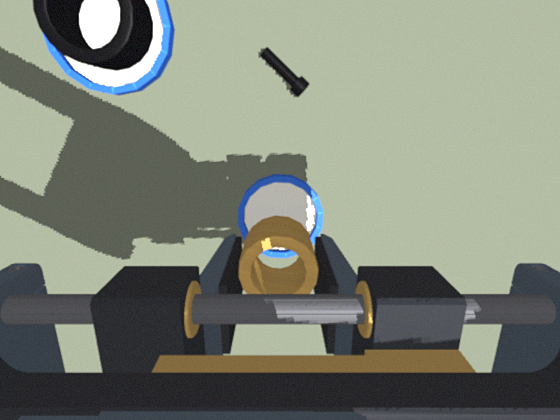

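The nest outline centre is at about px (281,216), as predicted. I lower the bush.

```bash
python3 -m creep '[[1,-1.5,1.5,25,0,0,0],[1,0,0,25,0,0,0],[1,0,0,15,0,0,0],[1,0,0,6,0,0,0],[1,0,0,0,0,0,0]]'; python3 -m creep '[[1,0,0,1,0,0,0],[1,0,0,1,0,0,0],[1,0,0,0,0,0,0]]';python3 -m creep '[[1,0,0,1,0,0,0],[1,0,0,0,0,0,0]]'
```

```text
time_s: 14.5
ee_pos: [494.2, -401.6, 25.2]
ee_rot: [180.0, 0.0, 81.4]
force: [-0.5, 0.7, -1.7]
gripper_width: 40.8
time_s: 14.88
ee_pos: [494.0, -402.2, 23.3]
ee_rot: [180.0, 0.0, 81.3]
force: [-0.1, 0.2, -0.9]
gripper_width: 40.9
time_s: 15.12
ee_pos: [493.9, -402.0, 21.9]
ee_rot: [-180.0, -0.0, 81.3]
force: [-1.1, -0.2, -2.3]
gripper_width: 40.9
```

```bash
python3 -m creep '[[1,0,0,1,0,0,0],[1,0,0,0.5,0,0,0],[1,0,0,0,0,0,0]]';python3 -m creep '[[1,0,0,0.5,0,0,0],[1,0,0,0,0,0,0]]'
```

```text
time_s: 15.5
ee_pos: [494.0, -402.0, 20.4]
ee_rot: [-180.0, 0.0, 81.3]
force: [0.8, -0.2, -2.0]
gripper_width: 40.9
time_s: 15.75
ee_pos: [494.1, -402.0, 20.1]
ee_rot: [180.0, 0.0, 81.3]
force: [2.1, 0.5, -2.6]
gripper_width: 40.9
```

```bash
python3 -m creep '[[1,0,0,0.5,0,0,0],[1,0,0,0,0,0,0]]';python3 -m creep '[[1,0,0,0.5,0,0,0],[1,0,0,0,0,0,0]]'
```

```text
time_s: 16.0
ee_pos: [494.1, -402.1, 20.1]
ee_rot: [180.0, 0.0, 81.3]
force: [-0.7, 1.5, 4.6]
gripper_width: 40.8
time_s: 16.25
ee_pos: [494.1, -402.1, 20.1]
ee_rot: [180.0, 0.0, 81.3]
force: [-2.5, 1.1, 7.6]
gripper_width: 41.3
```

Contact felt, so I release.

```bash
python3 -m creep '[[0.45,0,0,0,0,0,0],[0.3,0,0,0,0,0,0],[0.1,0,0,0,0,0,0],[0,0,0,0,0,0,0],[0,0,0,-8,0,0,0]]'; python3 -m creep '[[0,0,0,-30,0,0,0],[0,0,0,-40,0,0,0],[0,0,0,-20,0,0,0],[0,0,0,0,0,0,0]]'
python3 - <<'E'
from h import *
go(606,205,110)
f=grab_frame("wrist");cv2.imwrite("pics/w6.png",f["frame"][:,:,::-1])
f=grab_frame("top");M=masks(f)
b=blob(M["white"],np.array((211,150)),20);w=np.array([ray(f,*p[0],30) for p in b])[:,:2].astype(np.float32)
print(w.round(1).tolist())
E
```

```text
time_s: 16.88
ee_pos: [493.6, -401.7, 26.6]
ee_rot: [-179.9, -0.0, 81.3]
force: [0.5, 0.4, -0.8]
gripper_width: 87.1
time_s: 17.38
ee_pos: [495.0, -402.8, 119.3]
ee_rot: [179.8, 0.1, 81.3]
force: [0.1, -0.1, 0.3]
gripper_width: 91.0
t 17.38 pos [ 495.  -402.8  119.3] yaw 81.3 q6 -31.5 tool shift 617.6 18.3 9.3 rz None
[[623.2999877929688, 186.5], [617.7999877929688, 181.0], [593.0999755859375, 175.39999389648438], [576.7000122070312, 196.60000610351562], [576.7000122070312, 199.3000030517578], [584.9000244140625, 223.60000610351562], [590.4000244140625, 226.39999389648438], [604.0, 229.3000030517578], [615.0, 229.39999389648438], [628.7000122070312, 213.5], [631.5, 205.39999389648438]]
```

View pics/w6.png

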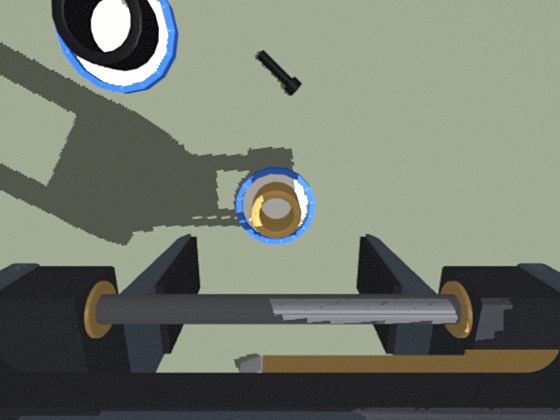

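The bush is inside the small nest rim (ring at about px (276,208), nest (275,205)). The hex insert is next, with jaw yaw near 71.

```bash
python3 -m creep '[[0,35,1,0,0,0,0],[0,60,2,0,0,0,0],[0,60,2,0,0,0,0],[0,60,2,0,0,0,0],[0,60,2,0,0,0,0]]';  python3 -m creep '[[0,60,2,0,0,0,0],[0,60,2,0,0,0,0],[0,60,2,0,0,0,0],[0,60,2,0,0,0,0],[0,60,2,0,0,0,0]]'; python3 -m creep '[[0,35,1,0,0,0,0],[0,0,0,0,0,0,9.9],[0,0,0,0,0,0,0]]'
python3 - <<'E'
from h import *
go(605,204.5,110,71.4)
f=grab_frame("wrist");cv2.imwrite("pics/w7.png",f["frame"][:,:,::-1]);print(proj(f,(605,204.5,36)))
E
```

```text
time_s: 18.1
ee_pos: [543.6, -129.4, 115.5]
ee_rot: [-179.9, -0.0, 81.3]
force: [0.6, -0.1, 0.3]
gripper_width: 91.1
time_s: 18.73
ee_pos: [598.6, 165.3, 115.3]
ee_rot: [-179.9, 0.1, 81.4]
force: [1.0, -1.3, -0.6]
gripper_width: 91.6
time_s: 19.1
ee_pos: [604.7, 198.2, 115.2]
ee_rot: [-179.9, 0.1, 71.6]
force: [0.3, -0.1, 0.0]
gripper_width: 91.2
t 19.1 pos [604.7 198.2 115.2] yaw 71.6 q6 35.5 tool shift 6.0 -1.6 5.2 rz 0.2
[276.93233691 212.34189855]
```

View pics/w7.png

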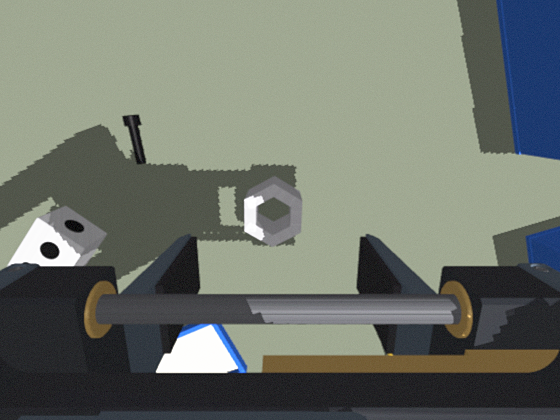

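Run:
```python
import cv2
im=cv2.imread("pics/w7.png")[160:260,225:325];cv2.imwrite("pics/w7z.png",cv2.resize(im,None,fx=6,fy=6,interpolation=cv2.INTER_NEAREST))
```

```text
(no output)
```

View pics/w7z.png

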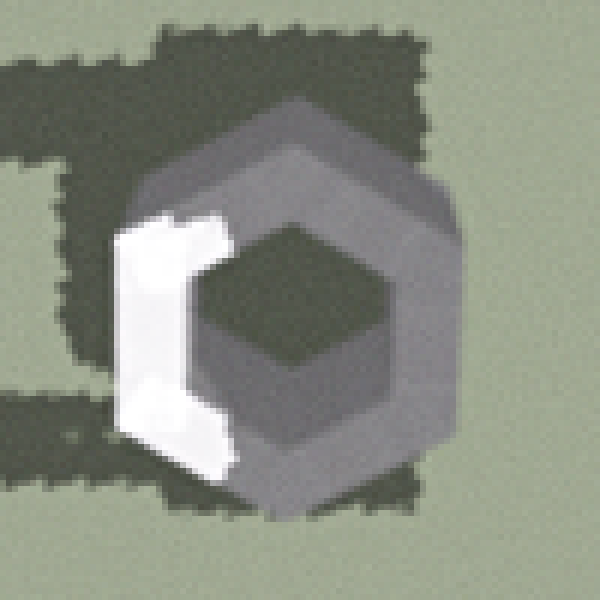

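Run:
```python
from h import *
f=grab_frame("wrist");P=ray(f,272.9,215.4,36);print(P);go(P[0],P[1],15)
```

```text
[601.25351687 202.54742879  36.        ]
t 19.2 pos [605.  197.5 115.9] yaw 71.6 q6 35.5 tool shift 3.6 -5.1 100.9 rz None
```

The zoom shows the hex top face centred at px (272.9,215.4), turned about 1.5° from the jaws. I correct for this and descend.

```bash
python3 -m creep '[[0,4,-4,20,0,0,1.3],[0,0,0,40,0,0,0],[0,0,0,30,0,0,0],[0,0,0,10,0,0,0],[0,0,0,0,0,0,0]]'; python3 -m creep '[[0.3,0,0,0,0,0,0],[0.45,0,0,0,0,0,0],[0.55,0,0,0,0,0,0],[0.7,0,0,0,0,0,0],[1,0,0,0,0,0,0]]' 22;python3 -m creep '[[1,0,0,0,0,0,0],[1,0,0,0,0,0,0]]'
```

```text
time_s: 19.82
ee_pos: [603.1, 202.6, 16.7]
ee_rot: [-180.0, 0.0, 70.2]
force: [0.3, -0.2, 0.4]
gripper_width: 91.2
time_s: 20.45
ee_pos: [602.6, 203.3, 17.0]
ee_rot: [-179.9, 0.0, 70.1]
force: [-0.9, 0.2, 3.5]
gripper_width: 45.6
time_s: 20.7
ee_pos: [602.6, 203.2, 17.1]
ee_rot: [-180.0, 0.0, 70.1]
force: [-1.8, 1.3, 3.7]
gripper_width: 45.6
```

```bash
python3 -m creep '[[1,0,0,-10,0,0,0],[1,0,0,-30,0,0,0],[1,0,0,-30,0,0,0],[1,0,0,-10,0,0,0]]'; python3 -c "
from h import *
go(614.3,-207.4,95)"
```

```text
time_s: 21.2
ee_pos: [604.5, 203.2, 98.9]
ee_rot: [179.8, -0.1, 70.1]
force: [-0.3, 0.7, -3.3]
gripper_width: 45.6
t 21.2 pos [604.5 203.2  98.9] yaw 70.1 q6 37.4 tool shift -382.9 148.7 3.9 rz None
```

```bash
python3 -m creep '[[1,-30,11.7,0,0,0,0],[1,-50,19.5,0,0,0,0],[1,-50,19.5,0,0,0,0],[1,-50,19.5,0,0,0,0],[1,-50,19.5,0,0,0,0]]';  python3 -m creep '[[1,-50,19.5,0,0,0,0],[1,-50,19.5,0,0,0,0],[1,-40,15,0,0,0,0],[1,-13,5,0,0,0,0],[1,0,0,0,0,0,0]]'
python3 - <<'E'
from h import *
go(614.3,-207.4,95)
f=grab_frame("wrist");cv2.imwrite("pics/w8.png",f["frame"][:,:,::-1])
print(proj(f,(614.3,-207.4,10)))
E
```

```text
time_s: 21.82
ee_pos: [608.7, -45.5, 96.0]
ee_rot: [-179.9, 0.0, 70.2]
force: [0.6, -0.3, -3.4]
gripper_width: 45.8
time_s: 22.45
ee_pos: [612.3, -208.0, 96.1]
ee_rot: [-179.9, -0.0, 70.1]
force: [0.7, -0.0, -4.0]
gripper_width: 45.6
t 22.45 pos [ 612.3 -208.    96.1] yaw 70.1 q6 0.1 tool shift 1.2 1.7 1.1 rz None
[280.83357491 215.70736586]
```

View pics/w8.png

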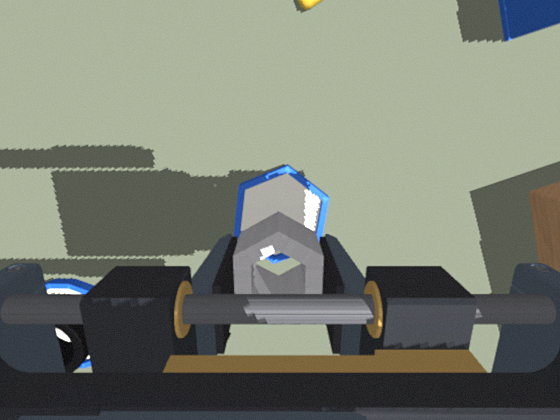

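The nest is centred at about px (281,214), as predicted. I lower the hex insert.

```bash
python3 -m creep '[[1,0,1,25,0,0,0],[1,0,0,25,0,0,0],[1,0,0,15,0,0,0],[1,0,0,6,0,0,0],[1,0,0,0,0,0,0]]'; python3 -m creep '[[1,0,0,1,0,0,0],[1,0,0,1,0,0,0],[1,0,0,0,0,0,0]]';python3 -m creep '[[1,0,0,1,0,0,0],[1,0,0,0,0,0,0]]'
```

```text
time_s: 23.12
ee_pos: [614.0, -207.6, 26.1]
ee_rot: [180.0, 0.0, 70.2]
force: [-0.6, -0.1, -2.4]
gripper_width: 45.9
time_s: 23.5
ee_pos: [613.9, -208.1, 24.3]
ee_rot: [180.0, 0.0, 70.1]
force: [0.6, 0.1, -1.9]
gripper_width: 46.1
time_s: 23.75
ee_pos: [613.7, -208.0, 22.9]
ee_rot: [-180.0, 0.0, 70.1]
force: [0.4, 0.1, -2.5]
gripper_width: 45.8
```

```bash
python3 -m creep '[[1,0,0,1,0,0,0],[1,0,0,0,0,0,0]]';python3 -m creep '[[1,0,0,0.7,0,0,0],[1,0,0,0,0,0,0]]'
```

```text
time_s: 24.0
ee_pos: [613.7, -208.0, 21.8]
ee_rot: [-180.0, 0.0, 70.1]
force: [0.1, 0.3, -1.9]
gripper_width: 45.0
time_s: 24.25
ee_pos: [613.8, -208.0, 21.2]
ee_rot: [-180.0, 0.0, 70.1]
force: [-0.8, -0.5, -2.9]
gripper_width: 45.9
```

```bash
python3 -m creep '[[1,0,0,0.5,0,0,0],[1,0,0,0,0,0,0]]';python3 -m creep '[[1,0,0,0.5,0,0,0],[1,0,0,0,0,0,0]]'
```

```text
time_s: 24.5
ee_pos: [613.8, -208.0, 21.1]
ee_rot: [180.0, 0.0, 70.1]
force: [-0.3, 1.0, -0.9]
gripper_width: 45.6
time_s: 24.75
ee_pos: [613.8, -208.0, 21.1]
ee_rot: [180.0, 0.0, 70.1]
force: [-1.6, 0.7, 5.9]
gripper_width: 45.8
```

```bash
python3 -m creep '[[0.4,0,0,0,0,0,0],[0.3,0,0,0,0,0,0],[0.1,0,0,0,0,0,0],[0,0,0,0,0,0,0],[0,0,0,-8,0,0,0]]'; python3 -m creep '[[0,0,0,-30,0,0,0],[0,0,0,-40,0,0,0],[0,0,0,-20,0,0,0],[0,0,0,0,0,0,0]]'
python3 - <<'E'
from h import *
go(407,227.8,110,33)
f=grab_frame("wrist");cv2.imwrite("pics/w9.png",f["frame"][:,:,::-1])
E
```

```text
time_s: 25.38
ee_pos: [613.3, -207.8, 27.8]
ee_rot: [-179.9, 0.0, 70.1]
force: [0.1, -0.7, -0.4]
gripper_width: 89.6
time_s: 25.88
ee_pos: [615.1, -208.4, 120.7]
ee_rot: [179.7, 0.0, 70.1]
force: [-0.0, -0.1, -0.2]
gripper_width: 91.2
t 25.88 pos [ 615.1 -208.4  120.7] yaw 70.1 q6 0.1 tool shift 339.6 -343.9 10.7 rz 37.1
```

View pics/w9.png

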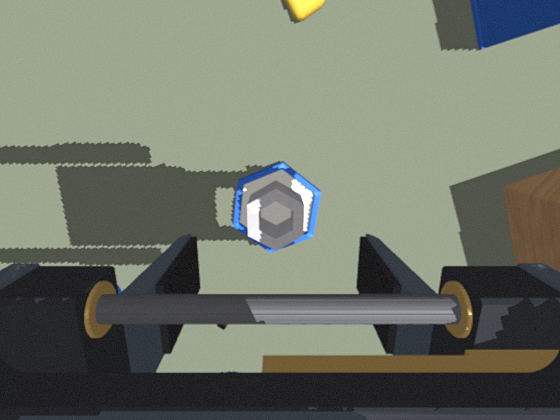

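The hex insert is inside its nest (about px (276,211)). The block is next: translate, then turn.

```bash
python3 -m creep '[[0,20,-20,0,0,0,0],[0,40,-40,0,0,0,0],[0,40,-40,0,0,0,0],[0,40,-40,0,0,0,0],[0,40,-40,0,0,0,0]]';  python3 -m creep '[[0,40,-40,0,0,0,0],[0,40,-40,0,0,0,0],[0,40,-40,0,0,0,0],[0,30,-32,0,0,0,0],[0,9.6,-12,0,0,0,9.3]]'; python3 -m creep '[[0,0,0,0,0,0,9.3],[0,0,0,0,0,0,9.3],[0,0,0,0,0,0,9.2],[0,0,0,0,0,0,0]]'
python3 - <<'E'
from h import *
go(407,227.8,110,33)
f=grab_frame("wrist");cv2.imwrite("pics/w10.png",f["frame"][:,:,::-1]);print(proj(f,(407,227.8,38)))
E
```

```text
time_s: 26.55
ee_pos: [503.7, 23.9, 116.9]
ee_rot: [-179.9, 0.0, 70.1]
force: [0.0, 0.4, -0.2]
gripper_width: 90.9
time_s: 27.18
ee_pos: [403.4, 229.7, 116.9]
ee_rot: [-179.9, 0.1, 60.8]
force: [0.4, -0.3, -0.1]
gripper_width: 91.3
time_s: 27.68
ee_pos: [404.8, 227.9, 117.1]
ee_rot: [-180.0, 0.1, 33.2]
force: [0.5, -0.0, -0.1]
gripper_width: 91.1
t 27.68 pos [404.8 227.9 117.1] yaw 33.2 q6 84.8 tool shift 1.8 1.3 7.1 rz 0.2
[280.00854341 216.97263532]
```

View pics/w10.png

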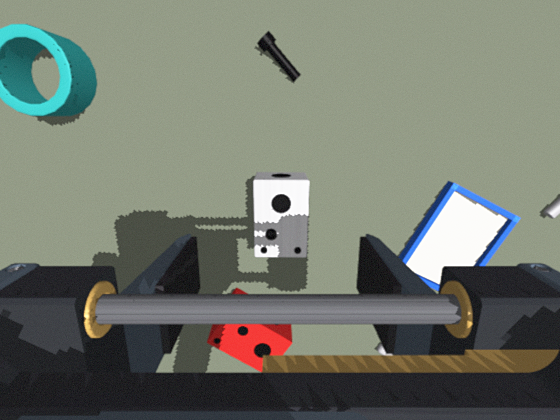

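The block's top face is centred at about px (281,219) and square to the jaws. The red decoy sits behind it and clear. I descend.

```bash
python3 -m creep '[[0,0,2,20,0,0,0],[0,0,0,40,0,0,0],[0,0,0,30,0,0,0],[0,0,0,12,0,0,0],[0,0,0,0,0,0,0]]'; python3 -m creep '[[0.3,0,0,0,0,0,0],[0.45,0,0,0,0,0,0],[0.55,0,0,0,0,0,0],[0.7,0,0,0,0,0,0],[1,0,0,0,0,0,0]]' 22;python3 -m creep '[[1,0,0,0,0,0,0],[1,0,0,0,0,0,0]]'
```

```text
time_s: 28.35
ee_pos: [406.4, 226.4, 15.8]
ee_rot: [-180.0, 0.1, 33.1]
force: [0.6, 0.6, 0.9]
gripper_width: 91.2
time_s: 28.98
ee_pos: [406.7, 226.6, 16.3]
ee_rot: [180.0, -0.0, 33.0]
force: [-0.1, 0.9, 1.3]
gripper_width: 44.0
time_s: 29.22
ee_pos: [406.7, 226.6, 16.3]
ee_rot: [180.0, -0.0, 33.1]
force: [-0.9, -0.0, 1.3]
gripper_width: 44.0
```

```bash
python3 -m creep '[[1,0,0,-10,0,0,0],[1,0,0,-30,0,0,0],[1,0,0,-30,0,0,0],[1,0,0,-10,0,0,0],[1,0,0,0,0,0,8.8]]'; python3 -m creep '[[1,0,0,0,0,0,8.8],[1,0,0,0,0,0,8.7],[1,0,0,0,0,0,0]]';python3 -c "
from h import *
go(466.5,74.1,95,6.8)"
```

```text
time_s: 29.85
ee_pos: [406.7, 226.6, 96.7]
ee_rot: [180.0, -0.1, 24.0]
force: [0.2, -0.2, -3.6]
gripper_width: 43.9
time_s: 30.22
ee_pos: [406.0, 226.2, 95.5]
ee_rot: [180.0, 0.1, 6.8]
force: [-0.6, 0.4, -3.0]
gripper_width: 44.1
t 30.23 pos [406.  226.2  95.5] yaw 6.8 q6 110.9 tool shift 41.9 158.3 0.5 rz 0.0
```

```bash
python3 -m creep '[[1,7,25,0,0,0,0],[1,13,50,0,0,0,0],[1,13,50,0,0,0,0],[1,9,33,0,0,0,0],[1,0,0,0,0,0,0]]'
python3 - <<'E'
from h import *
go(466.5,74.1,95,6.8)
f=grab_frame("wrist");cv2.imwrite("pics/w11.png",f["frame"][:,:,::-1])
print(proj(f,(466.5,74.1,10)))
c,s=np.cos(np.radians(6.8)),np.sin(np.radians(6.8))
for a,b in((47,36),(47,-36),(-47,-36),(-47,36)):print(proj(f,(466.5+c*a-s*b,74.1+s*a+c*b,10)).round())
E
```

```text
time_s: 30.85
ee_pos: [467.4, 72.8, 95.8]
ee_rot: [180.0, 0.0, 6.7]
force: [0.3, -0.0, -3.7]
gripper_width: 44.1
t 30.85 pos [467.4  72.8  95.8] yaw 6.7 q6 90.8 tool shift -0.7 -1.4 0.8 rz -0.1
[276.35890007 217.63341889]
[230. 161.]
[322. 160.]
[318. 269.]
[235. 269.]
```

View pics/w11.png

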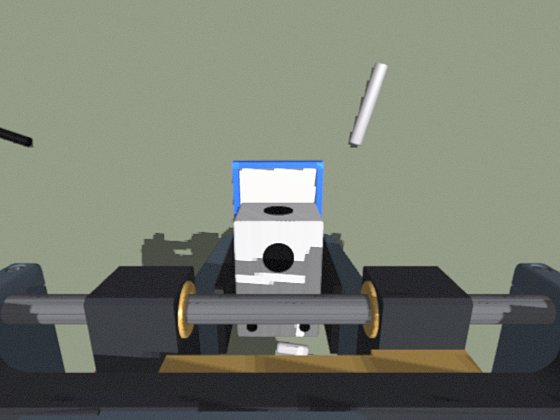

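The nest's far corners are at px (233,161) and (323,161), against predicted (230,161) and (322,160). Alignment is good to about 2 mm against 9 mm clearance. I lower the block.

```bash
python3 -m creep '[[1,-0.5,0,25,0,0,0],[1,0,0,25,0,0,0],[1,0,0,15,0,0,0],[1,0,0,6,0,0,0],[1,0,0,0,0,0,0]]'; python3 -m creep '[[1,0,0,1,0,0,0],[1,0,0,1,0,0,0],[1,0,0,0,0,0,0]]';python3 -m creep '[[1,0,0,1,0,0,0],[1,0,0,0,0,0,0]]'
```

```text
time_s: 31.52
ee_pos: [466.1, 75.1, 25.1]
ee_rot: [-180.0, 0.0, 6.8]
force: [-0.2, 0.3, -2.3]
gripper_width: 43.9
time_s: 31.9
ee_pos: [466.6, 74.6, 23.5]
ee_rot: [180.0, -0.0, 6.7]
force: [-0.3, 0.1, -2.0]
gripper_width: 43.9
time_s: 32.15
ee_pos: [466.4, 74.5, 22.2]
ee_rot: [180.0, 0.0, 6.7]
force: [-1.4, -0.5, -3.2]
gripper_width: 43.7
```

```bash
python3 -m creep '[[1,0,0,1,0,0,0],[1,0,0,0,0,0,0]]';python3 -m creep '[[1,0,0,0.7,0,0,0],[1,0,0,0,0,0,0]]'; python3 -m creep '[[1,0,0,0.5,0,0,0],[1,0,0,0,0,0,0]]'
```

```text
time_s: 32.4
ee_pos: [466.4, 74.5, 21.1]
ee_rot: [180.0, 0.0, 6.7]
force: [0.1, -0.2, -2.7]
gripper_width: 43.7
time_s: 32.65
ee_pos: [466.4, 74.6, 20.5]
ee_rot: [180.0, 0.0, 6.7]
force: [-0.6, -0.7, -3.3]
gripper_width: 43.6
time_s: 32.9
ee_pos: [466.5, 74.6, 20.3]
ee_rot: [180.0, -0.0, 6.7]
force: [-1.6, 0.2, 1.1]
gripper_width: 43.9
```

```bash
python3 -m creep '[[1,0,0,0.4,0,0,0],[1,0,0,0,0,0,0]]'; python3 -m creep '[[0.4,0,0,0,0,0,0],[0.3,0,0,0,0,0,0],[0.1,0,0,0,0,0,0],[0,0,0,0,0,0,0],[0,0,0,-8,0,0,0]]'; python3 -m creep '[[0,0,0,-30,0,0,0],[0,0,0,-40,0,0,0],[0,0,0,-30,0,0,0],[0,0,0,0,0,0,0]]';  python3 - <<'E'
from h import *
f=grab_frame("wrist");cv2.imwrite("pics/w12.png",f["frame"][:,:,::-1])
go(300,300,150)
E
```

```text
time_s: 33.15
ee_pos: [466.5, 74.5, 20.3]
ee_rot: [180.0, -0.0, 6.7]
force: [-2.1, 0.9, 7.1]
gripper_width: 43.7
time_s: 33.78
ee_pos: [465.9, 74.5, 27.4]
ee_rot: [180.0, 0.1, 6.7]
force: [0.1, 0.4, -0.2]
gripper_width: 90.0
time_s: 34.28
ee_pos: [468.2, 74.8, 130.3]
ee_rot: [-180.0, -0.4, 6.7]
force: [-0.5, -0.8, -0.8]
gripper_width: 91.0
t 34.33 pos [466.9  74.6 128.6] yaw 6.7 q6 91.0 tool shift -139.2 -243.4 -21.4 rz None
```

View pics/w12.png

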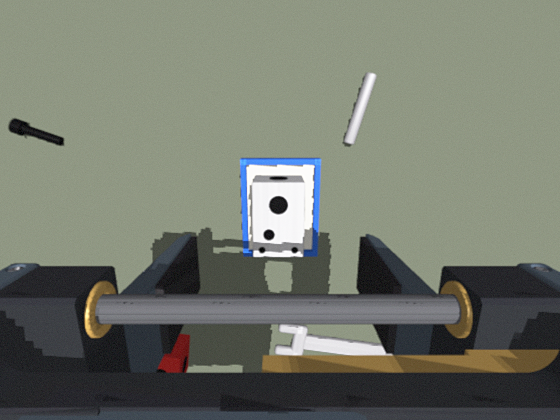

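The block sits within the nest in the wrist view. I move the arm aside to check from the fixed cameras.

```bash
python3 -m creep '[[0,-15,-40,-10,0,0,0],[0,-25,-50,-10,0,0,0],[0,-25,-50,-10,0,0,0],[0,-25,-50,-10,0,0,0],[0,-25,-50,0,0,0,0]]'; python3 -m creep '[[0,0,-40,0,0,0,0],[0,0,-40,0,0,0,0],[0,0,0,0,0,0,0],[0,0,0,0,0,0,0]]'
python3 - <<'E'
from h import *
f=grab_frame("top");cv2.imwrite("pics/top2.png",cv2.resize(np.ascontiguousarray(f["frame"][120:260,230:470,::-1]),None,fx=3.3,fy=3.3))
M=masks(f)
for k,c,z,px in (("sleeve","black",22,(377,229)),("bush","brass",22,(435,192)),("nl","blue",5,(377,229)),("ns","blue",5,(435,192)),("nh","blue",5,(363,148)),("nb","blue",5,(260,202))):
    b=blob(M[c],np.array(px),15); print(k,b is not None and ray(f,*cen(b),z).round(1))
f=grab_frame("scene");cv2.imwrite("pics/scene2.png",cv2.resize(np.ascontiguousarray(f["frame"][140:350,60:340,::-1]),None,fx=2.8,fy=2.8))
M=masks(f)
for k,c,z,px in (("sleeve","black",22,(158,240)),("bush","brass",22,(111,308)),("nl","blue",5,(158,245)),("ns","blue",5,(111,312)),("nh","blue",5,(212,315)),("nb","blue",5,(285,213))):
    b=blob(M[c],np.array(px),15); print(k,b is not None and ray(f,*cen(b),z).round(1))
print(state()["time_s"],state()["ee_pos"])
E
```

```text
time_s: 34.95
ee_pos: [322.7, 300.5, 167.1]
ee_rot: [180.0, 0.0, 6.7]
force: [0.3, 0.1, -0.6]
gripper_width: 91.1
time_s: 35.45
ee_pos: [314.0, 377.7, 166.3]
ee_rot: [179.8, 0.1, 6.8]
force: [-0.9, -0.3, 0.3]
gripper_width: 91.2
sleeve [ 395.2 -240.9   22. ]
bush [ 497.4 -403.5   22. ]
nl [ 393.1 -242.     5. ]
ns [ 493.9 -401.4    5. ]
nh [ 614.3 -208.5    5. ]
nb [466.4  73.2   5. ]
sleeve [ 394.6 -238.8   22. ]
bush [ 493.6 -397.5   22. ]
nl [ 394.  -240.5    5. ]
ns [ 493.2 -399.5    5. ]
nh [ 614.2 -206.5    5. ]
nb [474.5  69.9   5. ]
35.55 [314.4403381  377.46010274 166.96138118]
```

View pics/top2.png

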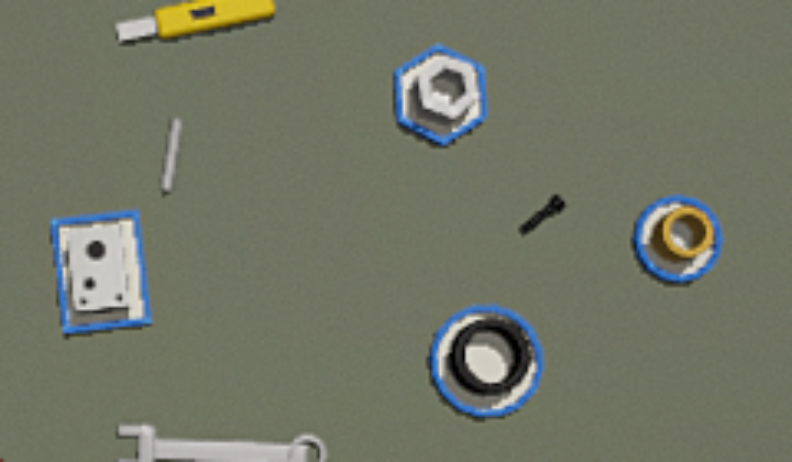

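View pics/scene2.png

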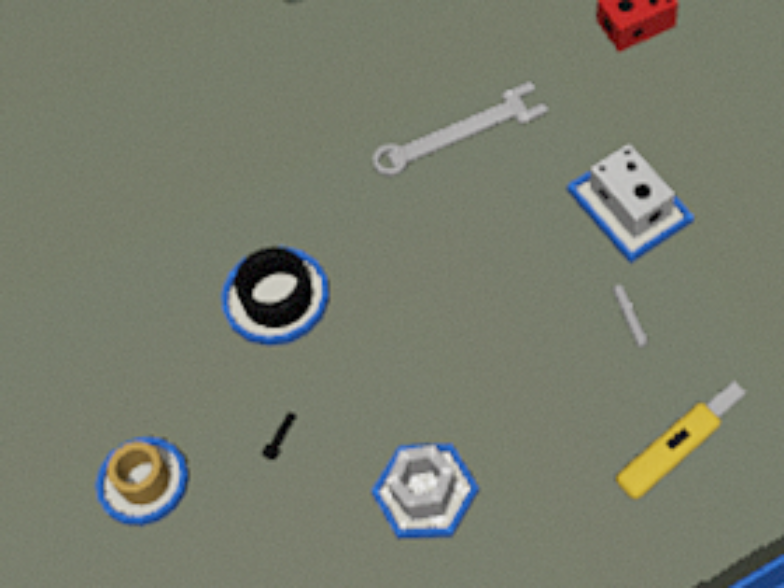

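Both fixed cameras show all four parts upright inside their rims, and the arm is clear. I hand in the job.

```bash
python3 -c "
from workcell import *
print(job_done(), state()['time_s'])"
```

```text
the job is handed in; nothing more can be done
the job is handed in; nothing more can be done
```

All four parts are in their matching nests, set down in this order: sleeve, bush, hex insert, block. Each was lowered until contact showed on the wrist force (6–8 N), then released. The last clock reading before hand-in was 35.6 s of the 106 s allowed.

- **Final views:** The top and scene cameras show each part upright and inside its rim, with the arm clear of everything. The pink and turquoise rings and the red block were not touched.
- **Position checks:** The sleeve measured within about 2 mm of its nest's centre in both views. The bush was within about 4 mm in top and 2 mm in scene. Both have 9 mm of clearance.
- **Checked by eye only:** The hex insert and block were judged from the pictures, not measured.
- **Disagreements:**
  - Before the grasp, the wrist and top cameras differed by about 5 mm on the hex insert. I went with the wrist view.
  - The last scene-camera reading of the rectangular nest was about 8 mm off its first value. I think that is because the block hides part of it; the top view had not changed.

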